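# Check the bench drill: prove its trip, then hold the feed at the depth stop

## Robot

A 7-joint arm with a two-finger parallel gripper is mounted at the origin on the work surface. World frame = base frame: x ahead of the robot, y to its left, z up, the work surface at z = 0. Lengths are in m, angles in rad, forces in N, time in s.
With the tool pointing down it reaches from about 0.4 to 0.85 m from the base axis. Payload 10.4 kg.
Tool frame: the origin (TCP) lies on the centre line of the jaws, within the pads' length; the fingertips stand 22 mm ahead of it and the grasp point (between the pads) lies 3 mm ahead of it; z points along the fingers, y is the line along which they close (so a half turn about z gives the same grasp; the last joint's range is limited). The gripper opens to 85 mm and grips with 20 to 120 N. Pads are 22 mm wide; open, the fingers measure 114 mm over their backs; the gripper's body (76 mm by 85 mm) begins 54 mm behind the grasp point. The pads swing forward as they close: fully open they stand 13 mm farther back than shut.
Start: joints at [-1.363, 0.332, -0.065, 1.46, 0.022, 1.35, -0.088], TCP at [0.143, 0.608, 0.253] pointing down, gripper open.
Joint ranges: [-2.6, 2.6], [-0.5, 2.12], [-1.47, 1.34], [0.16, 2.42], [-1.27, 4.41], [0.06, 2.06], [-2.6, 2.6]. Speed limits (rad/s): [2.22, 2.22, 2.79, 2.79, 3.14, 3.14, 3.14].

## Interface

Orientations are given as a unit quaternion [x, y, z, w].
In Python, from station import bot, jaws, kinematics, eyes, job, models, telemetry gives the robot as it stands. The module is installed in compiled form; this text tells all that it offers. Calls block until the motion is done:
- bot.move_ptp(position, orientation): joint-space move of the TCP to a pose.
- bot.move_l(position, attitude=None, velocity=0.15): straight line of the TCP; attitude=None keeps the orientation; velocity is the mean speed in m/s.
- bot.move_j(angles): joint-space move.
- jaws.move_gripper(opening, effort=None): finger opening in m; effort is the grip in N (None keeps the last); returns when the fingers have stopped.
- bot.hold(seconds).
- kinematics.ik(position, orientation): joint angles nearest the present ones, or None.
- eyes.read_camera(name): name is "scene" or "top"; returns the picture (480x640x3 uint8, red, green, blue); there is no depth.
- eyes.camera_params(name): a dict with "K" (3x3 intrinsics, pixels), "rvec" (rotation vector, rad) and "tvec" (3), from world to camera coordinates, as OpenCV has them. Camera axes: x right, y down, z forward; pixel columns grow to the right and rows downward; lengths in m; the calibration is good to about 2 mm. A picture is of the moment at which its call begins. camera_params takes no time and is no camera call.
A pose or a line that the arm cannot do raises bot.PlanningError and nothing moves.
- job.job_done(): hands the job in; it is judged then, once.
Trained networks look in the newest picture that a camera, given by its name, has taken for a name from the list of things; names that differ only in an ending like _2 or _b are one class to them, and where a whole thing is asked for, a point or a joint stands for the part that bears it (a point fixed in the world has none). Each returns a list of dicts, best first, with "confidence" (0 to 1); they miss things now and then, are a little off and sometimes report something else, mostly with a low value. They report only what shows in the picture. A call takes as long as a camera call.
- models.cut_out(query, camera): "pixels" (480x640 bool, what is visible of it) and "rect" ([left, top, right, bottom] in pixels, round what is visible of it).
- models.pinpoint(query, camera): "xy" ([column, row] in pixels: a listed point, or the origin of a listed thing).
Readings, each from a call of its own:
- telemetry.get_clock(): time.
- telemetry.get_joint_pos(): joint angles.
- telemetry.get_qvel(): joint speeds.
- telemetry.get_joint_torque(): joint torques, N m.
- telemetry.get_ee_pos(): TCP position.
- telemetry.get_tcp_rot(): TCP orientation.
- telemetry.get_ft_force(): force on the tool from outside, world axes, zero at the start.
- telemetry.get_wrist_torque(): the same for the moment, N m.
- telemetry.get_opening(): finger opening in m.
- telemetry.get_gripper_force(): force on a finger pad.
Only numpy, scipy, OpenCV 4.12 (cv2) and the standard library are available. Lean on these libraries where they do the work, as an engineer would, in place of code of your own. Each camera call takes 0.05 s, during which the arm holds its last target. There are 200 camera calls.

## Task

Get the bench drill checked before use. First prove the earth-leakage breaker on the sloping supply box that feeds it: press its round test button so that the toggle drops, then lift the toggle all the way back up to on. Then pull the drill's feed lever down against its return spring right to the depth stop and finish holding it there with the fingers, so that the depth can be read; leave the tools and jars lying about the bench as they are.

Things in the scene. Friction and masses are not known exactly. Their poses are not given: they have to be found in the camera images.
- supply_box: Grey metal supply box with sloping top, fixed on the bench: 180 mm deep (x), 190 wide (y), 50 high at its front edge, 125 at the back. Origin: centre of its underside; front is -x, z up. The slope rises towards +x at 24.4 deg. On it, at +y, the breaker; at -y a white plate with two round flush sockets, not used.
- breaker: Black breaker moulding on the slope: 130 mm long up the slope, 76 wide, 22 mm proud of the slope (27 at the collar round the toggle). This frame lies on the middle of the sloping face: x up the slope, y as the box's, z square out of the slope; the moulding is centred at y = +40 mm.
- test_top (a point): Centre of the top face of the round grey test button (16 mm diameter), low on the breaker, on its side towards the sockets; it stands 11 mm proud of the moulding and moves in along the breaker's -z. As built 61 mm down the slope from the toggle's pivot and 20 mm to -y of it.
- test (a joint): Test button: 0 out, 0.005 m fully in. About 4 N starts it, 3 N keeps it in, it springs out again. Pressed in by about 3 mm or more it trips the toggle.
- toggle_tip (a point): Centre line of the toggle, at its end: a white bar 20 mm wide (y), 11 mm thick at the tip (8 mm lower), whose end reaches 48 mm from its pivot and sticks out some 33 mm from the breaker's face. The point moves with the toggle.
- toggle: The toggle itself (origin at its pivot).
- toggle_pivot (a point): Fixed point on the toggle's pivot, inside the breaker, 12 mm under its face; the pivot's line is the box's y axis.
- rcd (a joint): Toggle: 0 = on, leaning up the slope (+x) 0.375 rad off the breaker's z; 0.75 rad = tripped, dropped down the slope (towards the front), 0.375 rad to the other side. A snap spring throws it fully on below 0.15 rad, fully tripped above. Lifting takes 3 N at the tip, then less; two to three times that if a finger rubs along it instead of following its arc. A knock of 1 N may trip it.
- drill: Small grey bench drill, fixed on the bench: base 220 mm (x) by 130 (y), 323 high, head 80 mm wide with a black belt cover, round motor at the back, chuck and bit over a small vice at the front. Origin: centre of the base's underside; front is -x, z up; feed lever on its -y side.
- feed_axis (a point): Fixed point on the feed lever's axis (the drill's y axis), 210 mm above the bench, in the plane in which the grip swings, 75 mm out from the side of the drill's head (which is at y = -40 mm in the drill's frame).
- feed_grip (a point): Centre of the feed lever's black rounded grip, 115 mm from the axis: 24 mm thick, 54 long, pointing along the lever, on a 9 mm steel rod. At rest the lever points to the drill's front (-x) and 35 deg up (grip 276 mm above the bench); at the depth stop 34 deg down (146 mm). The point moves with it.
- feed_lever: The feed lever with its grip (origin on its axis, at the hub).
- feed (a joint): Feed lever: 0 at rest, up; grows as the grip is pulled towards the front and down; 1.2 rad at the depth stop, a hard stop. The return spring takes about 3.5 N at the grip to start and 8 N at the stop, and brings the lever back up when it is let go. The chuck comes down 14 mm with it.
- varnish_jar: Amber jar with a brass lid, 68 mm wide, 115 high, upright between or behind the two machines. Leave alone.
- wax_jar: Clear jar with white lid, 58 mm wide, 70 high, upright behind the supply box. Leave alone.
- chuck_key: Steel T-shaped chuck key, 60 mm by 60, flat on the bench at the drill's +y side. Leave alone.
- tape_roll: Roll of paper tape, 104 mm wide, 25 high, flat on the bench. Leave alone.
- brush: Flat brush 200 mm long lying on the bench. Leave alone.
- screwdriver: Wooden-handled screwdriver 200 mm long lying on the bench. Leave alone.
- hammer: Hammer 260 mm long lying on the bench. Leave alone.
- fret_panel: White pierced panel 170 by 110 by 6 mm lying on the bench. Leave alone.

How it is judged:
By the outcome, as a careful person would: the job done as asked, in the order asked, and still so for the second after the job is handed in, while the arm keeps its last pose, push and grip.
It also fails if it takes over 61 s, if anything falls off the work surface, if the arm or the gripper's body presses on something with over 40 N, if the wrist force passes 120 N, or if a joint passes its speed limit or range.

## Working session

There is one attempt and no reset: what is moved stays moved. The work goes in short steps, each a Python script; the robot and the scene stay as the last script left them, time stands still between calls to the robot, and variables do not carry over. Pictures are saved under pics/ and viewed, at most 10 in all, crops included, and the job is handed in when it is done.

```bash
mkdir -p pics
cat > h.py <<'E'
import numpy as np, cv2
from station import bot,jaws,kinematics,eyes,job,models,telemetry
def cam(c):
    p=eyes.camera_params(c);return np.array(p["K"],float),cv2.Rodrigues(np.array(p["rvec"],float))[0],np.array(p["tvec"],float).ravel()
def ray(c,xy):
    K,R,t=cam(c);d=R.T@np.linalg.inv(K)@np.array([xy[0],xy[1],1.]);return -R.T@t,d/np.linalg.norm(d)
def proj(c,P):
    K,R,t=cam(c);q=(R@np.atleast_2d(P).T).T+t;q=q@K.T;return q[:,:2]/q[:,2:]
def tri(a,b):
    (o1,d1),(o2,d2)=ray("scene",a),ray("top",b)
    s=np.linalg.lstsq(np.c_[d1,-d2],o2-o1,rcond=None)[0];p,q=o1+s[0]*d1,o2+s[1]*d2
    return (p+q)/2,np.linalg.norm(p-q)
E
python3 - <<'E'
from h import *
np.set_printoptions(precision=4,suppress=True)
for c in("scene","top"):
    cv2.imwrite(f"pics/{c}0.png",eyes.read_camera(c)[:,:,::-1]);print(c,"campos",ray(c,(320,240)))
for n in["supply_box","breaker","test_top","toggle_tip","toggle_pivot","drill","feed_axis","feed_grip","varnish_jar"]:
    r={c:models.pinpoint(n,c)[:2] for c in("scene","top")}
    for c in r: print(n,c,[(np.round(x["xy"],1),round(x["confidence"],2)) for x in r[c]])
    if r["scene"] and r["top"]: print("   ",*tri(r["scene"][0]["xy"],r["top"][0]["xy"]))
print(telemetry.get_clock(),telemetry.get_tcp_rot())
E
```

```text
scene campos (array([ 0.0428, -0.5369,  0.9932]), array([ 0.455 ,  0.4711, -0.7557]))
top campos (array([ 0.4553, -0.0194,  1.3779]), array([ 0.1012,  0.0197, -0.9947]))
supply_box scene [(array([290.7, 222. ]), 0.97), (array([288. , 205.4]), 0.19)]
supply_box top [(array([257.3, 232. ]), 0.7)]
    [0.6171 0.1859 0.0163] 0.004380683097035186
breaker scene [(array([193.6, 234. ]), 0.74), (array([289.7, 203.5]), 0.71)]
breaker top [(array([250.2, 234.1]), 0.87), (array([335.5, 322.2]), 0.5)]
    [0.4695 0.2251 0.1183] 0.2731791694057287
test_top scene [(array([269.8, 206.5]), 0.61)]
test_top top [(array([243.5, 251.8]), 0.56)]
    [0.5564 0.2064 0.1092] 0.001534754717772762
toggle_tip scene [(array([372.1, 237.2]), 0.68), (array([278.9, 183.2]), 0.62)]
toggle_tip top [(array([236.2, 224.8]), 0.46)]
    [ 0.7115  0.12   -0.0079] 0.2902385433870987
toggle_pivot scene [(array([285.1, 195.3]), 0.64)]
toggle_pivot top [(array([234.5, 226.3]), 0.6), (array([433.9, 217.3]), 0.57)]
    [0.6298 0.2321 0.0887] 0.00899478344657204
drill scene [(array([382.5, 297.2]), 0.62)]
drill top [(array([386.4, 228.3]), 0.75)]
    [ 0.6268 -0.1822 -0.0048] 0.001078984034891064
feed_axis scene [(array([435.4, 273. ]), 0.74)]
feed_axis top [(array([442.6, 213.5]), 0.56), (array([242.9, 252.8]), 0.56)]
    [ 0.6362 -0.2958  0.2088] 0.0035057344125052473
feed_grip scene [(array([422.1, 283. ]), 0.94), (array([283.2, 198.4]), 0.72)]
feed_grip top [(array([459.6, 246.3]), 0.7)]
    [ 0.5484 -0.3144  0.2745] 0.001954441411695187
varnish_jar scene [(array([371. , 235.6]), 0.74)]
varnish_jar top [(array([328.5, 181.9]), 0.88), (array([255.4, 232.3]), 0.38)]
    [ 0.7603 -0.0177  0.0108] 0.0019480580691608699
1.0 [0.1151 0.9933 0.0001 0.    ]
```

View pics/scene0.png

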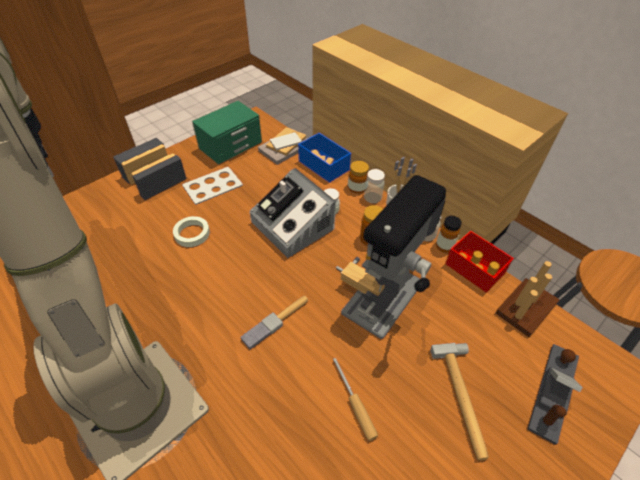

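View pics/top0.png

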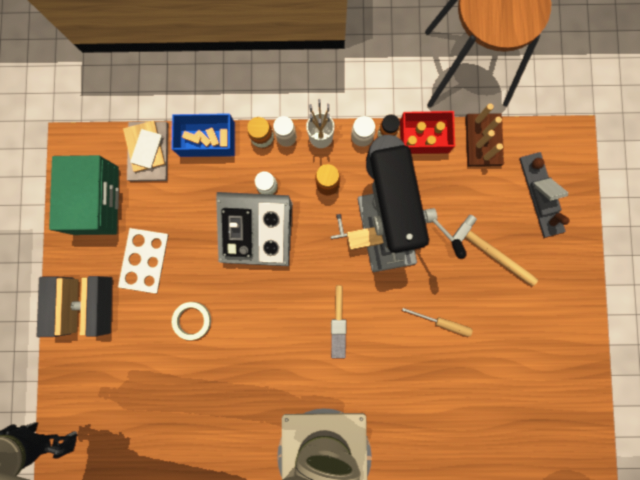

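The scene view shows the supply box at about (292,212) and the drill at (400,260), with the feed grip at (422,284). In the top view the toggle is at (236,225), the test button near (243,252) and the grip at (460,246). Next I'll fit the box pose by its silhouette and check the details in a crop.

```bash
cat > fit.py <<'E'
from h import *
from scipy.optimize import minimize
np.set_printoptions(precision=4,suppress=True)
im={c:eyes.read_camera(c) for c in("scene","top")}
def best(n,c): 
    r=models.cut_out(n,c); return r[0]["pixels"].astype(np.uint8)
M={c:best("supply_box",c) for c in im}
A=np.array
# box outline, plus breaker moulding proud of the slope
V=A([[x,y,z] for y in(-.095,.095) for x,z in((-.09,0),(.09,0),(-.09,.05),(.09,.125))])
th=np.radians(24.4);ex=A([np.cos(th),0,np.sin(th)]);ez=A([-np.sin(th),0,np.cos(th)]);O=A([0,0,.0875])
B=A([O+a*ex+A([0,b,0])+.022*ez for a in(-.065,.065) for b in(.002,.078)])
def T(p,P):
    c,s=np.cos(p[2]),np.sin(p[2]);return P@A([[c,-s,0],[s,c,0],[0,0,1]]).T+A([p[0],p[1],0])
def sil(c,p):
    m=np.zeros((1920,2560),np.uint8)
    for Q in(V,B):
        h=cv2.convexHull(((proj(c,T(p,Q))+.5)*4).astype(np.float32)).astype(np.int32);cv2.fillConvexPoly(m,h,1)
    return cv2.resize(m.astype(np.float32),(640,480),interpolation=cv2.INTER_AREA)
def cost(p): return sum(np.abs(sil(c,p)-M[c]).sum()/M[c].sum() for c in M)
for c in M: print(c,M[c].sum())
r=min((minimize(cost,[.62,.186,y],method="Nelder-Mead",options=dict(initial_simplex=[[.62,.186,y],[.63,.186,y],[.62,.196,y],[.62,.186,y+.1]],xatol=1e-4,fatol=1e-5)) for y in(-.1,0,.1)),key=lambda r:r.fun)
p=r.x;print("box",p,np.degrees(p[2]),r.fun);np.save("box.npy",p)
for c,(u,v) in dict(scene=(245,165),top=(210,185)).items():
    k=cv2.resize(im[c][v:v+90,u:u+105],None,fx=7,fy=6.6667,interpolation=cv2.INTER_CUBIC)[:,:,::-1].copy()
    for Q in(V,B):
        for q in proj(c,T(p,Q)): cv2.circle(k,tuple(int(z) for z in ((q-[u,v]+.5)*[7,6.6667])),3,(0,0,255),-1)
    cv2.imwrite(f"pics/{c}_box.png",k)
g={c:models.pinpoint("test_top",c)[0]["xy"] for c in im}
i=lambda P:A(T([0,0,-p[2]],A([P])-A([p[0],p[1],0]))[0])
def loc(P):
    q=i(P)-O;return A([q@ex,q[1],q@ez])
P,e=tri(g["scene"],g["top"]);print("test_top breaker-frame",loc(P),e)
for n,sc in(("toggle_tip",(278.9,183.2)),("toggle_pivot",(285.1,195.3))):
    P,e=tri(sc,models.pinpoint(n,"top")[0]["xy"]);print(n,loc(P),e)
E
python3 fit.py
```

```text
scene 117
top 5196
box [ 3.4975  0.0251 -5.1911] -297.43018274061666 2.0
test_top breaker-frame [-1.0775  2.6899  0.4986] 0.0036128931246940874
toggle_tip [-1.2274  2.6023  1.0652] 0.2454911510517038
toggle_pivot [-1.0295  2.6413  0.4578] 0.013963385382980559
```

View pics/scene_box.png

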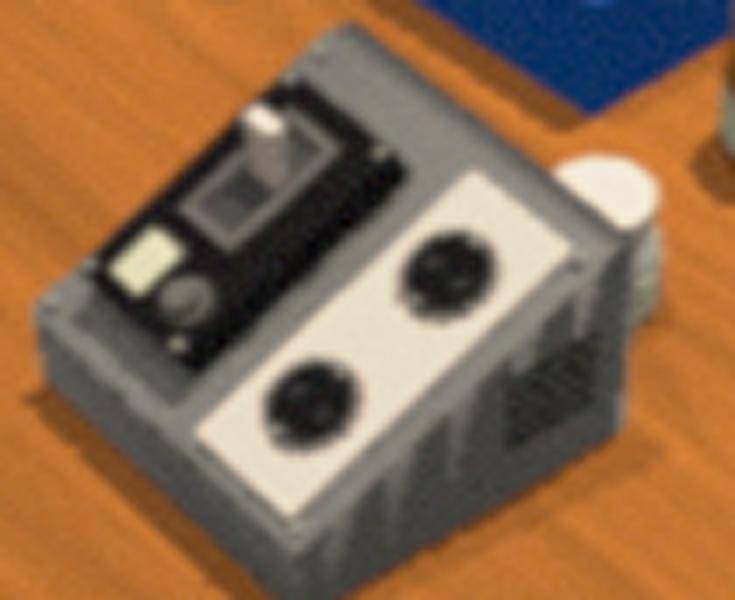

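View pics/top_box.png

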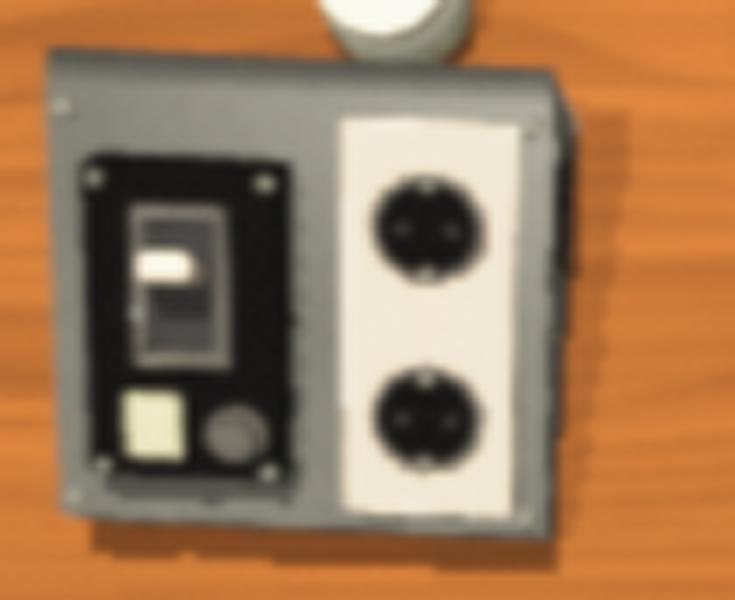

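The crops confirm the toggle is up (on), with the test button at about (271,208) in the scene view and (243,250) in the top view. The network's scene mask was wrong (117 px), so I'll pick the mask that covers the box.

```bash
python3 - <<'E'
s=open("fit.py").read()
s=s.replace('return r[0]["pixels"].astype(np.uint8)','''r=[q for q in r if 2000<q["pixels"].sum()<9000]
    print(n,c,[(q["rect"],q["pixels"].sum(),q["confidence"]) for q in r]); return r[0]["pixels"].astype(np.uint8)''')
open("fit.py","w").write(s+'''
TT=T(p,A([O+(-.061-0)*ex*0+0]))
# test button at top from pixels read by eye
P,e=tri((270.6,208.0),(243.3,249.8));print("eye test",P,loc(P),e)
k=cv2.imread("pics/top_box.png");k2=cv2.imread("pics/scene_box.png");cv2.imwrite("pics/both.png",cv2.resize(np.vstack([k,k2]),(480,784))[:600] if 0 else cv2.resize(np.hstack([k,k2]),(800,326)))
''')
E
python3 fit.py
```

```text
supply_box scene [([248.2, 166.9, 335.1, 254.6], np.int64(4753), 0.94)]
supply_box top [([218.0, 192.7, 293.0, 267.1], np.int64(5123), 0.83)]
scene 4753
top 5123
box [ 0.6184  0.1867 -0.059 ] -3.377786424074471 0.046861965273460746
test_top breaker-frame [-0.0542  0.0142  0.0366] 0.005443423804387683
toggle_tip [0.0214 0.038  0.0604] 0.007210983672702301
toggle_pivot [0.0055 0.0442 0.0035] 0.01562776642125526
eye test [0.562  0.2097 0.097 ] [-0.0485  0.0196  0.0325] 0.0002579879749802822
```

View pics/both.png

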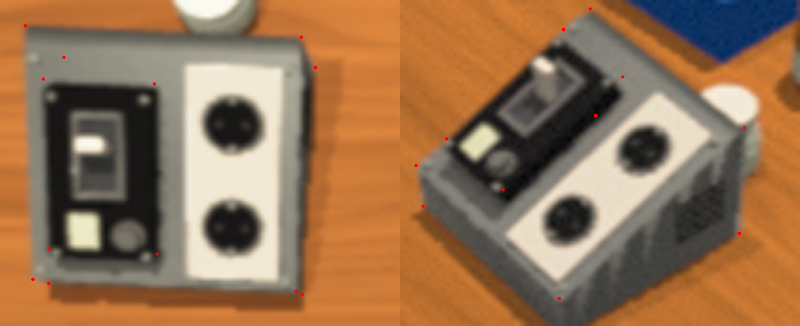

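The fit is good. The by-eye button position gives (-48.5, 19.6, 32.5) mm in the breaker frame, against an expected y of 20 and z of 33, so I place the pivot at (12.5, 40, 10) mm. Next I'll plan the IK for the press, the toggle arc and the lever arc without moving.

```bash
cat > plan.py <<'E'
from h import *
from scipy.spatial.transform import Rotation as Ro
np.set_printoptions(precision=3,suppress=True)
A=np.array
p=np.load("box.npy");Rz=Ro.from_euler("z",p[2]).as_matrix()
RB=Rz@Ro.from_euler("y",-24.4,degrees=True).as_matrix()   # breaker frame axes
OB=A([p[0],p[1],0])+Rz@A([0,0,.0875])
W=lambda q:OB+RB@A(q,float)
TEST=W([-.0485,.0198,.033]);PIV=A([.0125,.0400,.0100])
def quat(z,y):
    z=z/np.linalg.norm(z);y=y-z*(y@z);y/=np.linalg.norm(y);return Ro.from_matrix(np.c_[np.cross(y,z),y,z]).as_quat()
S=-1
def press(h):   # fingertip h above the button's rest top
    return TEST+RB[:,2]*(h+.022),quat(-RB[:,2],S*RB[:,1])
def tog(q,off,r=.034):  # fingertip beside toggle at joint q; off = gap of pad edge from toggle's lower face
    a=.375-q;u=A([np.sin(a),0,np.cos(a)]);n=A([-np.cos(a),0,np.sin(a)])
    return W(PIV+u*(r+.022)+n*(.0055+.011+off)),quat(-RB@u,S*RB[:,1])
AX=A([.636,-.297,.210]);YAW=np.radians(12)
def feed(f,tilt,back=0):
    a=np.radians(35)-f;D=Ro.from_euler("z",YAW).as_matrix()
    g=AX+D@A([-np.cos(a),0,np.sin(a)])*.115;z=D@A([np.sin(tilt),0,-np.cos(tilt)])
    return g-z*(.003+back),quat(z,S*D[:,1])
E
python3 - <<'E'
import plan
from plan import *
print("TEST",TEST,"pivot",W(PIV))
for s in(1,-1):
    plan.S=s;print("S",s)
    for n,a in [("press.06",press(.06)),("press",press(-.004))]+[(f"tog{q}",tog(q,.01)) for q in(.9,.75,.4,.05)]+[(f"feed{f} {t}",feed(f,np.radians(t),b)) for f,t,b in((0,-20,.1),(0,-20,0),(0,-10,.0),(0,0,.1),(0,0,0),(.6,20,0),(1.2,30,0),(1.2,50,0),(1.2,60,0))]:
        j=kinematics.ik(*a);print(n,a[0],None if j is None else A(j))
r={c:[models.pinpoint(n,c) for n in("feed_axis","feed_grip","drill")] for c in("scene","top") if eyes.read_camera(c) is not None}
for i in range(3):
    try: print(tri(r["scene"][i][0]["xy"],r["top"][i][0]["xy"]))
    except Exception as e: print(e)
for c,(u,v) in dict(scene=(370,220),top=(400,190)).items():
    k=cv2.resize(eyes.read_camera(c)[v:v+90,u:u+90],None,fx=6,fy=6,interpolation=cv2.INTER_CUBIC)[:,:,::-1].copy()
    for Q,col in((AX,(0,0,255)),(feed(0,0,-.003)[0],(0,255,0))):
        q=proj(c,Q)[0];cv2.circle(k,tuple(int(z) for z in (q-[u,v]+.5)*6),3,col,-1)
    globals()["k_"+c]=k
cv2.imwrite("pics/drill.png",cv2.resize(np.hstack([k_scene,k_top]),(800,400)))
E
```

```text
TEST [0.562 0.21  0.098] pivot [0.628 0.226 0.102]
S 1
press.06 [0.528 0.212 0.172] [-0.907  0.042  0.307  2.048  0.364  0.744  0.679]
press [0.554 0.21  0.114] [-0.854  0.178  0.304  2.047  0.341  0.601  0.696]
tog0.9 [0.567 0.23  0.113] [-1.068  0.23   0.293  2.299  1.711  0.61  -0.801]
tog0.75 [0.569 0.23  0.122] [-1.007  0.171  0.292  2.222  1.318  0.506 -0.347]
tog0.4 [0.58  0.229 0.141] [-0.854  0.196  0.295  1.967  0.344  0.645  0.696]
tog0.05 [0.596 0.228 0.155] [-0.708  0.374  0.306  1.644 -0.073  1.05   1.119]
feed0 -20 [ 0.578 -0.309  0.373] [-0.106  0.745  0.979  0.913 -0.331  1.948  2.474]
feed0 -20 [ 0.545 -0.316  0.279] [-0.274  0.816  1.207  1.212 -0.452  1.754  2.599]
feed0 -10 [ 0.544 -0.316  0.279] [-0.291  0.658  1.138  1.333 -0.443  1.602  2.571]
feed0 0 [ 0.544 -0.317  0.379] [ 0.787  0.35  -0.464  1.206  0.154  1.62   2.135]
feed0 0 [ 0.544 -0.317  0.279] [ 0.805  0.368 -0.464  1.39   0.163  1.421  2.124]
feed0.6 20 [ 0.523 -0.321  0.214] [ 1.018  0.22  -0.464  1.747 -0.18   0.955  2.443]
feed1.2 30 [ 0.541 -0.317  0.149] [ 1.387  0.363 -0.847  1.869 -0.177  0.
[... 829 characters left out ...]
1.168  1.333 -0.466  1.608 -0.555]
feed0 0 [ 0.544 -0.317  0.379] [-0.194  0.417  0.949  1.266 -0.336  1.62  -0.667]
feed0 0 [ 0.544 -0.317  0.279] [-0.229  0.451  0.951  1.451 -0.366  1.427 -0.635]
feed0.6 20 [ 0.523 -0.321  0.214] [-0.214  0.258  0.955  1.807 -0.572  1.031 -0.397]
feed1.2 30 [ 0.541 -0.317  0.149] [-0.162  0.354  0.956  1.944 -0.968  0.892 -0.041]
feed1.2 50 [ 0.54  -0.317  0.148] [ 1.033  0.278 -0.263  2.052 -1.222  0.682  0.384]
feed1.2 60 [ 0.54  -0.317  0.148] [ 1.764  0.568 -1.034  2.073 -1.12   0.488  0.53 ]
(array([ 0.637, -0.3  ,  0.217]), np.float64(0.00015661109862207838))
(array([ 0.547, -0.315,  0.28 ]), np.float64(0.001766800883249273))
list index out of range
```

View pics/drill.png

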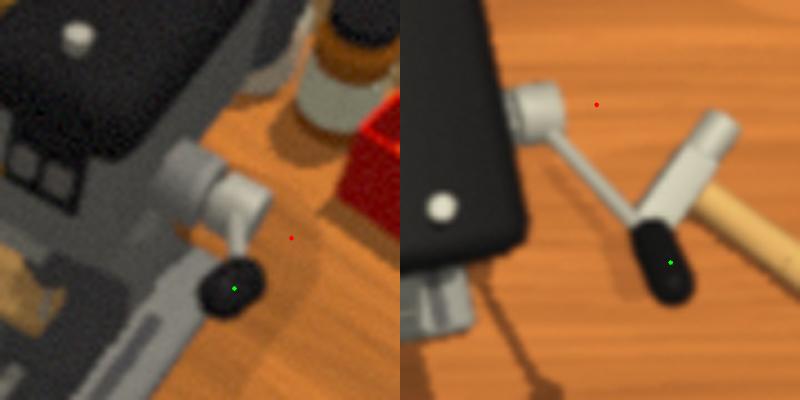

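The green dot sits on the grip, about 2 px to the right in the top view, so I'm setting the grip centre to (0.546, -0.314, 0.276) and the yaw to about 10°. Now the test button: approach, then press in small steps under force watch.

```bash
sed -i 's/^S=-1/S=1/; s/^AX=.*/YAW=np.radians(10);AX=A([.546,-.314,.276])+A([np.cos(YAW)*.0942,np.sin(YAW)*.0942,-.066])/' plan.py
python3 - <<'E'
from plan import *
jaws.move_gripper(0.0,40)
bot.move_ptp(*press(.09));print(telemetry.get_clock())
bot.move_l(*press(.012),velocity=.15);f0=A(telemetry.get_ft_force());print(telemetry.get_clock(),f0,A(telemetry.get_joint_pos()))
h=.012
while h>-.012:
    h-=.0015;bot.move_l(*press(h),velocity=.03);f=(A(telemetry.get_ft_force())-f0)@RB[:,2]
    print(round(h,4),round(f,2),end="; ")
    if f>9: break
print(telemetry.get_clock(),RB.T@(A(telemetry.get_ft_force())-f0),RB.T@(A(telemetry.get_ee_pos())-press(h)[0]))
cv2.imwrite("pics/s_press.png",eyes.read_camera("scene")[150:270,220:360][:,:,::-1])
bot.move_l(*press(.06),velocity=.15);print(telemetry.get_clock())
for q in(.95,.8,.75,.6,.4,.2,.05):
    j=kinematics.ik(*tog(q,.01));print(q,None if j is None else A(j))
a=eyes.read_camera("scene")[165:255,245:350];b=eyes.read_camera("top")[185:275,210:315]
cv2.imwrite("pics/after_press.png",cv2.resize(np.hstack([a,b]),(800,343),interpolation=cv2.INTER_CUBIC)[:,:,::-1])
E
```

```text
5.0417
5.7083 [-0.381  0.265  0.15 ] [-0.895  0.143  0.334  2.05   0.34   0.635  0.698]
0.0105 -0.47; 0.009 0.17; 0.0075 -0.62; 0.006 0.17; 0.0045 -0.57; 0.003 -0.12; 0.0015 3.57; 0.0 1.27; -0.0015 1.95; -0.003 12.82; 8.2083 [-2.043 -2.69  12.817] [0. 0. 0.]
8.825
0.95 [-1.057  0.259  0.262  2.317  1.807  0.668 -0.918]
0.8 [-1.094  0.188  0.363  2.254  1.46   0.518 -0.513]
0.75 [-1.065  0.173  0.355  2.225  1.311  0.496 -0.344]
0.6 [-0.992  0.158  0.346  2.126  0.827  0.498  0.181]
0.4 [-0.899  0.198  0.344  1.97   0.328  0.642  0.709]
0.2 [-0.852  0.291  0.399  1.794  0.021  0.863  1.02 ]
0.05 [-0.839  0.392  0.474  1.652 -0.15   1.051  1.176]
```

View pics/after_press.png

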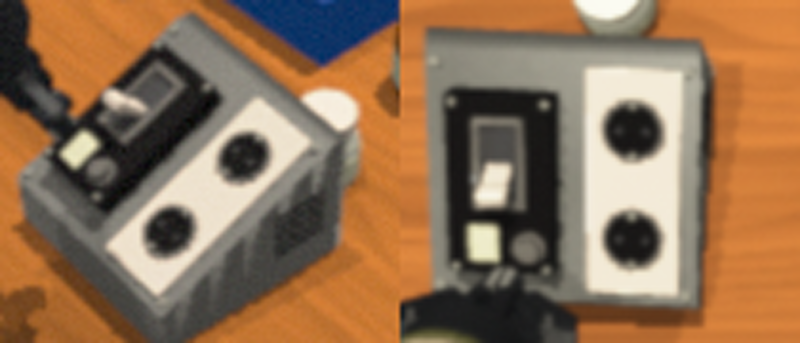

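The test worked: the toggle has dropped (scene crop at (125,103), top crop at (490,185)). Now I'll lift it with the closed fingers following its arc.

Run:
```python
from plan import *
R=.036
bot.move_ptp(*tog(.75,.015,.10));print(telemetry.get_clock())
bot.move_l(*tog(.75,.007,R),velocity=.1)
F=lambda:A(telemetry.get_ft_force());f0=F();print(telemetry.get_clock(),f0)
def st(q,off,v):
    bot.move_l(*tog(q,off,R),velocity=v);print((q,off),RB.T@(F()-f0))
st(.75,.003,.05);st(.75,0,.05)
for q in(.6,.45,.3,.2,.12,.06,.02):st(q,0,.04)
print(telemetry.get_clock())
bot.move_l(*tog(.06,.015,R),velocity=.08);bot.move_l(*tog(.06,.02,.13),velocity=.15)
print(telemetry.get_clock(),A(telemetry.get_joint_pos()))
a=eyes.read_camera("scene")[165:255,245:350];b=eyes.read_camera("top")[185:275,210:315]
cv2.imwrite("pics/after_lift.png",cv2.resize(np.hstack([a,b]),(800,343),interpolation=cv2.INTER_CUBIC)[:,:,::-1])
```

```text
9.7917
10.5833 [ 0.052  0.307 -1.024]
(0.75, 0.003) [ 1.473 -0.536  1.394]
(0.75, 0) [ 0.541 -0.563  1.507]
(0.6, 0) [-1.674  0.072  1.374]
(0.45, 0) [-1.695 -0.851  2.796]
(0.3, 0) [-1.474 -0.967  0.368]
(0.2, 0) [ 0.996 -0.107  0.819]
(0.12, 0) [-0.242 -1.296  1.856]
(0.06, 0) [ 0.859 -0.468  1.056]
(0.02, 0) [-2.198  0.226  3.992]
13.5917
14.7333 [-0.589  0.25   0.127  1.584  0.026  1.215  1.036]
```

View pics/after_lift.png

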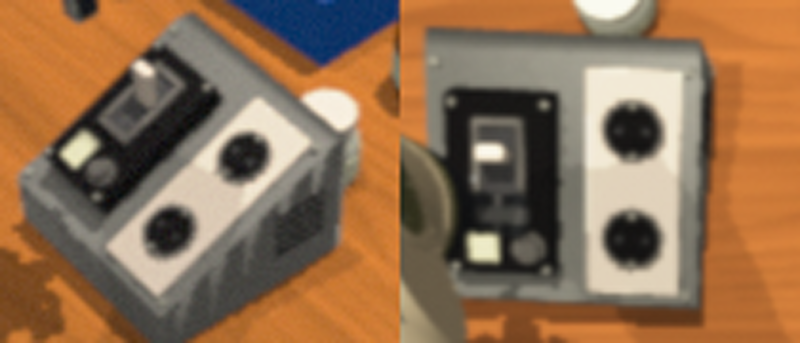

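The toggle is fully up again, at the same pixels as at the start. Now to the drill: waypoint up high, then check the IK sequence.

Run:
```python
import plan
from plan import *
P=A(telemetry.get_ee_pos());bot.move_l([P[0]-.13,P[1]-.02,.36],velocity=.25)
plan.S=-1
best=[]
from itertools import product
bot.move_ptp([.42,-.12,.42],feed(0,0)[1]);print(telemetry.get_clock(),A(telemetry.get_joint_pos()))
jaws.move_gripper(.06,30);print(telemetry.get_clock(),telemetry.get_opening())
for s in(-1,1):
    plan.S=s;print(s)
    for f,t,b in((0,0,.11),(0,0,0),(.3,8,0),(.6,18,0),(.9,28,0),(1.2,38,0),(1.25,45,0)):
        j=kinematics.ik(*feed(f,np.radians(t),b));print(f,t,None if j is None else A(j))
g={c:None for c in("scene","top")}
for c in g: eyes.read_camera(c);g[c]=models.pinpoint("feed_grip",c)[0]
P,e=tri(g["scene"]["xy"],g["top"]["xy"]);print("grip",P,e,"planned",feed(0,0,-.003)[0])
m={c:models.cut_out("feed_grip",c)[0] for c in g}
for c in m: print(c,m[c]["rect"],m[c]["pixels"].sum(),proj(c,feed(0,0,-.003)[0]),A(np.nonzero(m[c]["pixels"])).mean(1)[::-1])
```

```text
17.5667 [-0.159 -0.145  0.29   1.629  0.042  1.652 -1.263]
18.1667 0.060015061839538884
-1
0 0 [ 0.023  0.343  0.597  1.231 -0.191  1.622 -0.814]
0 0 [ 0.013  0.361  0.577  1.437 -0.197  1.402 -0.802]
0.3 8 [ 0.018  0.27   0.594  1.612 -0.263  1.212 -0.727]
0.6 18 [-0.012  0.212  0.676  1.785 -0.427  1.009 -0.56 ]
0.9 28 [-0.054  0.218  0.784  1.925 -0.717  0.856 -0.276]
1.2 38 [-0.013  0.281  0.798  2.026 -1.117  0.798  0.105]
1.25 45 [ 1.156  0.279 -0.46   2.026 -0.998  0.575  0.132]
1
0 0 [ 0.254  0.316  0.269  1.217 -0.083  1.619  2.251]
0 0 [ 0.269  0.331  0.235  1.422 -0.077  1.398  2.25 ]
0.3 8 [ 0.222  0.25   0.344  1.602 -0.189  1.205  2.356]
0.6 18 [ 0.123  0.197  0.519  1.779 -0.383  0.999  2.546]
0.9 28 [ 1.672  0.448 -1.221  1.845  0.14   0.757  2.229]
1.2 38 [ 1.728  0.526 -1.221  1.945  0.019  0.524  2.41 ]
1.25 45 [ 1.87   0.73  -1.385  1.998  0.27   0.43   2.288]
grip [ 0.543 -0.314  0.282] 2.972218049541139e-06 planned [ 0.546 -0.314  0.276]
scene [416.0, 257.6, 430.4, 290.9] 358 [[421.857 283.096]] [422.369 274.539]
top [424.4, 208.0, 463.8, 261.5] 388 [[459.321 247.581]] [445.866 232.704]
```

Run:
```python
import plan
from plan import *
plan.S=-1;r=np.radians
bot.move_ptp(*feed(0,0,.11));bot.move_l(*feed(0,0,0),velocity=.12)
f0=A(telemetry.get_ft_force());print(telemetry.get_clock(),f0)
jaws.move_gripper(0.0,50)
print(telemetry.get_clock(),"opening",telemetry.get_opening(),telemetry.get_gripper_force(),A(telemetry.get_ft_force())-f0)
D=Ro.from_euler("z",YAW).as_matrix()
for f in(.15,.3,.45,.6,.75,.9,1.0,1.1,1.16):
    bot.move_l(*feed(f,f/1.2*r(34)),velocity=.06)
    a=r(35)-f;t=D@A([-np.sin(a),0,-np.cos(a)]);F=A(telemetry.get_ft_force())-f0
    print(f,"tang",round(-F@t,1),D.T@F,"open",round(telemetry.get_opening(),4))
    if np.linalg.norm(F)>45: print("stop");break
print(telemetry.get_clock(),telemetry.get_ee_pos())
for c in("scene","top"): eyes.read_camera(c)
x=cv2.resize(eyes.read_camera("scene")[190:340,340:490],(400,400),interpolation=cv2.INTER_CUBIC);y=cv2.resize(eyes.read_camera("top")[180:280,380:480],(400,400),interpolation=cv2.INTER_CUBIC)
cv2.imwrite("pics/lever.png",np.hstack([x,y])[:,:,::-1])
```

```text
20.4583 [ 0.255  0.223 -0.059]
20.875 opening 0.02270714486315703 49.31792914867401 [ 1.041 -4.853  1.226]
0.15 tang 4.5 [-0.762 -4.605  5.458] open 0.0226
0.3 tang 5.8 [-2.527 -5.035  6.913] open 0.022
0.45 tang 6.6 [-2.158 -3.696  7.06 ] open 0.0227
0.6 tang 7.5 [-1.936 -3.826  7.507] open 0.0226
0.75 tang 8.7 [-3.323 -3.277  8.357] open 0.023
0.9 tang 9.4 [-4.458 -3.543  8.52 ] open 0.0227
1.0 tang 9.8 [-4.295 -2.651  8.811] open 0.0225
1.1 tang 9.6 [-4.095 -3.636  8.669] open 0.0225
1.16 tang 10.6 [-4.522 -2.261  9.635] open 0.0229
24.475 [ 0.541 -0.316  0.154]
```

View pics/lever.png

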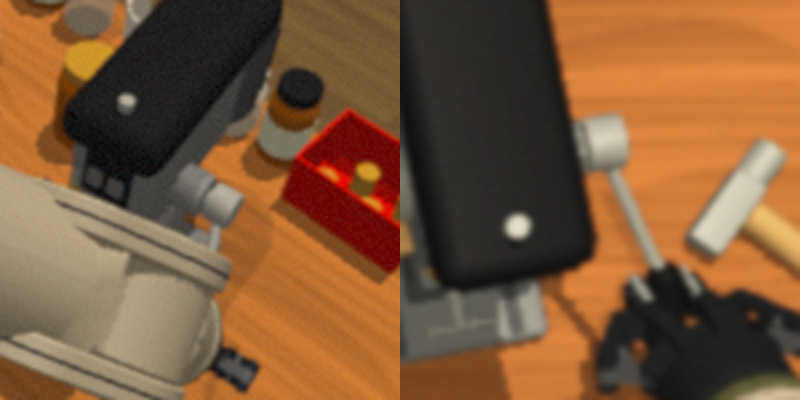

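The top view shows the grip held between the fingers and the lever nearly down. The force follows the spring curve (10.6 N) with no stop felt yet, so I'll go on in small steps until the hard stop shows.

Run:
```python
import plan
from plan import *
plan.S=-1;r=np.radians;D=Ro.from_euler("z",YAW).as_matrix()
f=1.16
while f<1.36:
    f+=.012
    try: bot.move_l(*feed(f,r(34)*1.16/1.2),velocity=.03)
    except bot.PlanningError as e: print("plan",f,e);break
    a=r(35)-f;t=D@A([-np.sin(a),0,-np.cos(a)]);F=A(telemetry.get_ft_force())
    print(round(f,3),round(-F@t,1),D.T@F,round(telemetry.get_opening(),4))
    if -F@t>26: break
bot.hold(1);F=A(telemetry.get_ft_force());print(telemetry.get_clock(),-F@t,telemetry.get_ee_pos(),feed(f,r(34)*1.16/1.2)[0],telemetry.get_gripper_force())
a=eyes.read_camera("scene")[165:255,245:350];b=eyes.read_camera("top")
print("tape",[q["xy"] for q in models.pinpoint("feed_grip","top")[:1]],proj("top",feed(1.2,0,-.003)[0]))
x=cv2.resize(b[180:290,200:300],(364,400),interpolation=cv2.INTER_CUBIC);y=cv2.resize(b[180:280,390:490],(400,400),interpolation=cv2.INTER_CUBIC)
cv2.imwrite("pics/end.png",np.hstack([x,y])[:,:,::-1])
```

```text
1.172 10.8 [-5.58  -3.409  9.226] 0.0223
1.184 10.3 [-5.395 -2.04   8.793] 0.0227
1.196 10.6 [-6.013 -2.356  8.737] 0.0224
1.208 10.7 [-6.411 -2.322  8.556] 0.0224
1.22 10.3 [-5.524 -2.671  8.648] 0.023
1.232 18.9 [-12.005   2.441  14.602] 0.0225
1.244 28.8 [-17.67    3.241  22.763] 0.0228
27.425 27.554668863017678 [ 0.546 -0.315  0.147] [ 0.546 -0.314  0.144] 53.098915815353394
tape [[445.0, 254.7]] [[445.89  252.492]]
```

View pics/end.png

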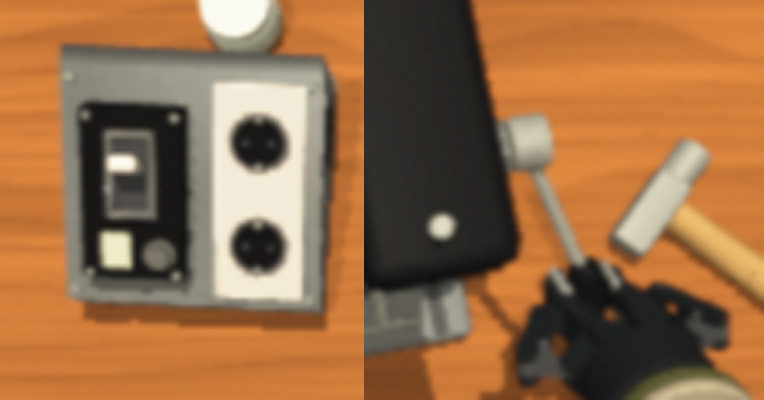

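The end view shows the toggle up at (122,162) and the grip held in the fingers at about (590,280). The force rose sharply at the stop, from 10 to 28 N, and it held for a second, so I'm handing in.

```bash
python3 -c "
from station import job
print(job.job_done())"
```

```text
the job is handed in; nothing more can be done
None
```

The job is handed in, at about 27 s of the 61 s allowed: the test button dropped the breaker's toggle, the toggle is back up to on, and the fingers hold the feed lever against its depth stop with about 28 N.

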